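# Push a test coupon under the held-open clip of a bench jig

### The arm

A 7-joint arm with a two-finger parallel gripper is mounted at the origin on the work surface. World frame = base frame: x ahead of the robot, y to its left, z up, the work surface at z = 0. Lengths are in mm, angles in rad, forces in N, time in s.
With the tool pointing down it reaches from about 400 to 875 mm from the base axis. Payload 4.4 kg.
Tool frame: the origin (TCP) lies midway between the tips of the shut fingers; the grasp point (between the pads) lies 19 mm behind it (tcp_to_grasp is the distance from the TCP to the grasp point, in mm); z points along the fingers, x is the direction in which the jaws open and shut, and the axes are right-handed (so a half turn about z gives the same grasp; the last joint's range is limited). The gripper opens to 85 mm and grips with 20 to 120 N. Pads are 22 mm wide; open, the fingers measure 114 mm over their backs; the gripper's body (76 mm by 85 mm) begins 54 mm behind the grasp point. The pads swing forward as they close: fully open they stand 13 mm farther back than shut.
Start: joints at [-1.218, 0.628, 0.038, 1.517, -0.027, 0.996, -0.02], TCP at [264.31, 593.85, 231.313] pointing down, gripper open.
Joint ranges: [-3.06, 3.06], [-0.37, 2.12], [-1.25, 1.32], [0.18, 2.47], [-1.1, 4.24], [0.23, 1.98], [-2.94, 2.94]. Speed limits (rad/s): [2.57, 2.57, 3.14, 3.14, 3.14, 3.14, 3.14].

### API

Orientations are given as a rotation vector (axis times angle).
In Python, from station import goto, movel, goto_joints, release, grab, wait, solve_ik, state, camera, calibration, IKError, sign_off, tcp_to_grasp gives the robot as it stands. The module is installed in compiled form; this text tells all that it offers. Calls block until the motion is done:
- goto(position, orientation): joint-space move of the TCP to a pose.
- movel(position, ori=None, max_speed=150, guard=None): straight line of the TCP; ori=None keeps the orientation; max_speed is the mean speed in mm/s. With guard (N) it stops when the force on the tool has changed by that much, and returns True; else False.
- goto_joints(angles): joint-space move.
- release() and grab(effort=None): open the fingers fully, or close them until they stop; effort is the grip in N (None keeps the last).
- wait(seconds).
- solve_ik(position, orientation): joint angles nearest the present ones, or None.
- state(): the state.
- camera(name): name is "scene" or "top"; returns the picture (480x640x3 uint8, red, green, blue); there is no depth.
- calibration(name): a dict with "vertical_fov" (degrees; the focal length in pixels is half the picture's height over the tangent of half this angle, whatever the lens; pixels are square), "cx", "cy" (the principal point, pixels), "R" (3x3) and "t" (3): a world point X has camera coordinates R X + t. Camera axes: x right, y down, z forward; pixel columns grow to the right and rows downward; lengths in mm; the calibration is good to about 2 mm. A picture is of the moment at which its call begins. calibration takes no time and is no camera call.
A pose or a line that the arm cannot do raises IKError and nothing moves.
- sign_off(): hands the job in, once; it reports no verdict.
The state is a dict: "time": time; "q": joint angles; "joint_vel": joint speeds; "tau": joint torques, N m; "tool_pos": TCP position; "ee_rot": TCP orientation; "ft_force": force on the tool from outside, world axes, zero at the start; "ft_torque": the same for the moment, N m; "width": finger opening in mm.
Only numpy, scipy, OpenCV 4.12 (cv2) and the standard library are available. Lean on these libraries where they do the work, as an engineer would, in place of code of your own. Each camera call takes 0.05 s, during which the arm holds its last target. There are 200 camera calls.

### The job

With one fingertip press and hold down the long press plate of the spring clip on the jig, so that the clip's foot lifts, and meanwhile with the other fingertip push the coupon that lies in the jig's channel under the raised foot, fully home against the end stop. Keep the plate held down until the coupon is home, then let the clip spring down onto it and move clear. Only press and push: do not lift the coupon, and leave the spare coupon, tape measure and hammer where they are.

Things in the scene. Friction and masses are not known exactly. Their poses are not given: they have to be found in the camera images.
- fixture: Clip jig bolted to the bench: grey base plate 205 x 120 x 10 mm, spanning its x -160 to +45, y -40 to +80 mm. Origin on the bench under the middle of the closed clip's foot; x is the push direction along the channel to the end stop, y points across to the press plate, z up. The rocker clip turns on a shaft along x at y = 32, z = 30 mm (bearings 36 mm high)
- stop_face (a point): Middle of the foot of the end stop's face, on the jig: jig x = 25, y = 0, z = 20 mm; the stop is 36 mm high over the bench. The channel runs from jig x = -115 mm to it along y = 0: two ledges, tops at z = 20 mm, between guide strips (tops z = 26 mm, inner faces y = +-21.5 mm). Between the ledges an open slot 26 mm wide, bottom at z = 10 mm, leaves room for a fingertip below the ledge tops
- coupon: The coupon to push: flat plain aluminium plate 60 (along channel) x 40 x 12 mm, about 80 g, loose in the jig's channel short of the clip. Origin at the centre of its underside, at jig z = 20 mm (top at 32 mm); 1.5 mm play each side. It starts with its centre at jig x -85 to -53 mm; fully home against the stop its centre is at jig x = -5 mm, its rear edge at -35 mm
- clip (a joint): Angle of the rocker clip, rad. 0: closed, foot 7 mm above the ledge tops, blocking the coupon. Grows as the press plate is pressed; above 0.19 the foot clears the coupon; hard stop at 0.45. It springs back when let go, to about 0.16 with the foot resting on the coupon. Pressing the plate takes about 5 N at first, 9 N at the stop
- press_plate (a point): Middle of the top face of the press plate, moves with the clip. Plain flat steel strip 155 x 24 x 4 mm, long side parallel to the channel, from jig x = -143 to +12 mm, centred at jig y = 60 mm. Closed, its middle is at z = 36 mm and it slopes up away from the channel by 0.33 rad; it lies level, z = 27 mm, at clip angle 0.33; z = 23 mm at the hard stop. A fingertip can slide along it while pressing
- clip_foot (a point): Middle of the underside of the clip's foot, moves with the clip: round bar 10 mm thick, 28 mm long along the channel (jig x -14 to +14 mm), at jig y = 0, underside at z = 27 mm when closed. The strap carrying it crosses over the channel there from the shaft, up to 53 mm above the bench closed and 67 mm with the clip open
- spare: Spare coupon, same as the other (60 x 40 x 12 mm) but lying flat on the bench beyond the jig's end stop; leave alone. Origin at the centre of its underside
- tape_measure: Black pocket tape measure, 70 x 62 x 32 mm, on the bench beside the jig on the side away from the press plate; leave alone. Origin at the centre of its underside
- hammer: Hammer 280 mm long lying on the bench beyond the press plate; leave alone. Origin on its underside, handle to its -x
Not all that is in view belongs to the job. Of the things like the fixture, leave any that is turquoise; of the rest the larger one is meant.

How it is judged (in metres and radians):
On the way, in this order (a step that is already met when the one before it is completed fails the run):
1. the clip is held open with the coupon still short of the foot (value of joint clip above 0.19 rad and x of coupon in the frame of fixture below -0.04 m), for 0.1 s.
2. the coupon is home against the end stop while the clip is still held open (x of coupon in the frame of fixture above -0.008 m and value of joint clip above 0.17 rad), for 0.1 s.
At the end, for the whole second after the job is handed in: The coupon lies flat in the channel within 3 mm of the end stop, at rest, and the released clip has sprung down onto it (clip angle 0.12 to 0.19 rad) (x of coupon in the frame of fixture between -0.008 and -0.003 m and y of coupon in the frame of fixture between -0.004 and 0.004 m and z of coupon in the frame of fixture between 0.018 and 0.022 m and angle between coupon's own z axis and vertical below 0.06 rad and value of joint clip between 0.12 and 0.19 rad and linear speed of coupon below 0.01 m/s); the robot touches nothing.
It fails at once if the clip is let down on the coupon while the coupon is only part-way in (x of coupon in the frame of fixture between -0.038 and -0.01 m and value of joint clip below 0.168 rad).
It fails at once if the coupon is lifted or tipped (z of coupon in the frame of fixture above 0.027 m or angle between coupon's own z axis and vertical above 0.2 rad).
It fails at once if the spare coupon, tape measure or hammer is moved more than 15 mm (distance of any of spare, tape_measure, hammer from where it was at the start of the episode above 0.015 m).
It also fails if it takes over 56 s, if anything falls off the work surface, if the arm or the gripper's body presses on something with over 40 N, if the wrist force passes 120 N, or if a joint passes its speed limit or range.

## Working session

There is one attempt and no reset: what is moved stays moved. The work goes in short steps, each a Python script; the robot and the scene stay as the last script left them, time stands still between calls to the robot, and variables do not carry over. Pictures are saved under pics/ and viewed, about 8 in all and at most 12, crops included, and the job is handed in when it is done.

```bash
mkdir -p pics; python3 - <<'E'
from station import *
import cv2
for n in("scene","top"):
    im=camera(n); cv2.imwrite(f"pics/{n}0.png",im[:,:,::-1]); c=calibration(n); print(n,c)
s=state();print(s["time"],s["tool_pos"],s["ee_rot"],s["width"],tcp_to_grasp)
E
```

```text
scene {'vertical_fov': 51.627280075162375, 'cx': 316.85075231411895, 'cy': 245.13178945119174, 'R': array([[ 2.78919739e-01,  9.60314416e-01, -5.14889482e-05],
       [ 5.48293203e-01, -1.59293733e-01, -8.20975073e-01],
       [-7.88402399e-01,  2.28957922e-01, -5.70964034e-01]]), 't': array([-227.76999908, -274.23380765, 1339.33318077])}
top {'vertical_fov': 54.920683949485806, 'cx': 313.3469278746447, 'cy': 240.06146566692485, 'R': array([[-0.01936909, -0.99960591, -0.02031915],
       [-0.9964307 ,  0.02096969, -0.08176876],
       [ 0.08216262,  0.01866284, -0.99644418]]), 't': array([ 76.46616017, 612.7547892 , 888.12093635])}
0.1 [264.0854903  593.31391743 230.47652702] [ 2.63385228e+00  1.71061940e+00 -2.26693973e-03] 85.33284500175452 18.700000000000003
```

View pics/scene0.png

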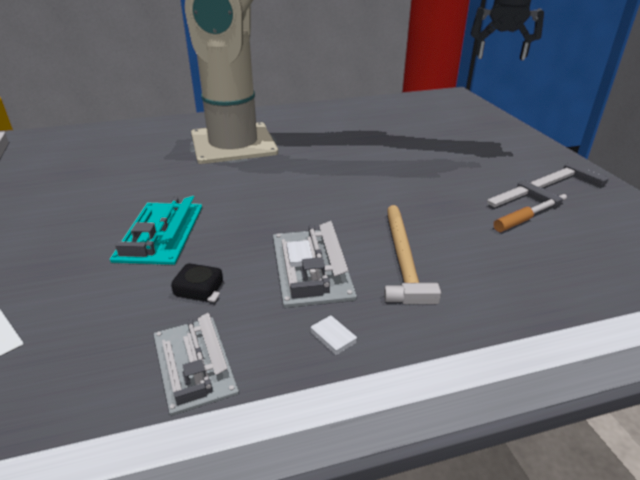

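View pics/top0.png

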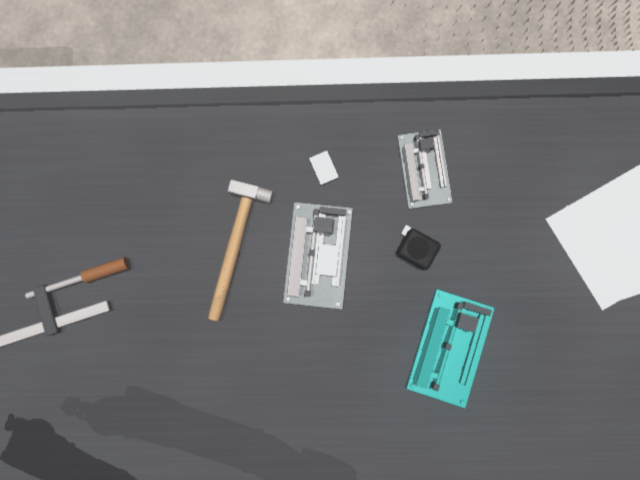

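Candidates for the jig: turquoise at top (450,348), which is excluded; small grey at (425,168); larger grey at (318,255), which is the one meant, with the coupon at (328,260). Its stop end is at the top of the image (world +x) and the press plate is to the left (+y).

```bash
cat > h.py <<'E'
from station import *
import numpy as np, cv2
def cam(n):
    c=calibration(n); f=240/np.tan(np.radians(c["vertical_fov"]/2))
    return f,c["cx"],c["cy"],np.array(c["R"]),np.array(c["t"])
def ray(n,uv,z):
    f,cx,cy,R,t=cam(n); C=-R.T@t
    d=R.T@np.array([(uv[0]-cx)/f,(uv[1]-cy)/f,1]); return C+d*(z-C[2])/d[2]
def proj(n,X):
    f,cx,cy,R,t=cam(n); p=R@np.asarray(X,float)+t; return np.array([cx+f*p[0]/p[2],cy+f*p[1]/p[2]])
def fixpose(corn,n):  # jig corners in order (-160,-40),(45,-40),(45,80),(-160,80) rigid fit
    W=np.array([ray(n,c,10)[:2] for c in corn]); J=np.array([[-160,-40],[45,-40],[45,80],[-160,80]],float)
    A=W-W.mean(0);B=J-J.mean(0); th=np.arctan2((B[:,0]*A[:,1]-B[:,1]*A[:,0]).sum(),(B*A).sum())
    R=np.array([[np.cos(th),-np.sin(th)],[np.sin(th),np.cos(th)]]); o=W.mean(0)-R@J.mean(0)
    return o,th,W-(J@R.T+o)
E
python3 - <<'E'
from h import *
im=cv2.imread("pics/top0.png")
f,cx,cy,R,t=cam("top");print("C",-R.T@t)
g=cv2.cvtColor(im,cv2.COLOR_BGR2GRAY)
m=np.zeros_like(g);m[195:315,278:358]=(g[195:315,278:358]>85)*255
cs,_=cv2.findContours(m,cv2.RETR_EXTERNAL,cv2.CHAIN_APPROX_NONE);c=max(cs,key=cv2.contourArea)
h=cv2.convexHull(c);b=cv2.boxPoints(cv2.minAreaRect(c));print(b)
q=cv2.approxPolyDP(h,4,True)[:,0];print(q)
# order: BR,TR,TL,BL
ctr=b.mean(0)
def order(b):
    s=sorted(b.tolist(),key=lambda p:p[1]);T=sorted(s[:2]);B=sorted(s[-2:]);return [B[1],T[1],T[0],B[0]]
for bb in (b,q):
    if len(bb)==4:
        print(fixpose(order(bb),"top"))
cr=cv2.resize(im[195:315,270:370],None,fx=5,fy=5,interpolation=cv2.INTER_CUBIC);cv2.imwrite("pics/c1.png",cr)
im=cv2.imread("pics/scene0.png");cv2.imwrite("pics/c2.png",cv2.resize(im[215:310,260:365],None,fx=6,fy=6,interpolation=cv2.INTER_CUBIC))
E
```

```text
C [539.0784216   47.01188691 936.62086287]
[[278. 195.]
 [357. 195.]
 [357. 314.]
 [278. 314.]]
[[357 195]
 [357 314]
 [278 314]
 [278 195]]
(array([644.56999845,  35.54671286]), np.float64(-0.020189974161777854), array([[-17.27442306, -18.16239846],
       [ 16.45118543, -20.4916782 ],
       [ 17.72458561,  19.82657558],
       [-16.90134798,  18.82750109]]))
(array([644.56999845,  35.54671286]), np.float64(-0.020189974161777854), array([[-17.27442306, -18.16239846],
       [ 16.45118543, -20.4916782 ],
       [ 17.72458561,  19.82657558],
       [-16.90134798,  18.82750109]]))
```

View pics/c1.png

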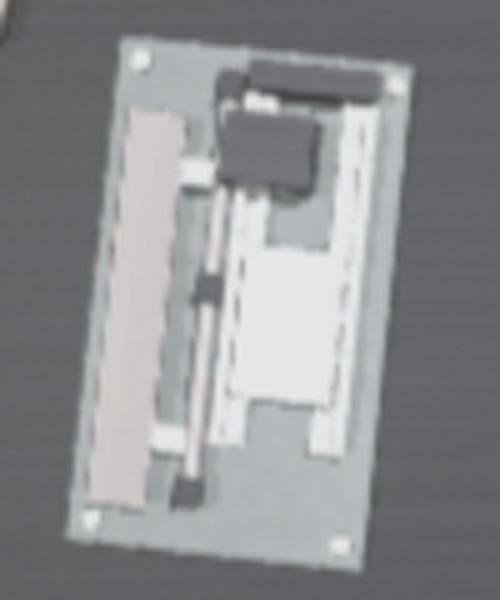

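View pics/c2.png

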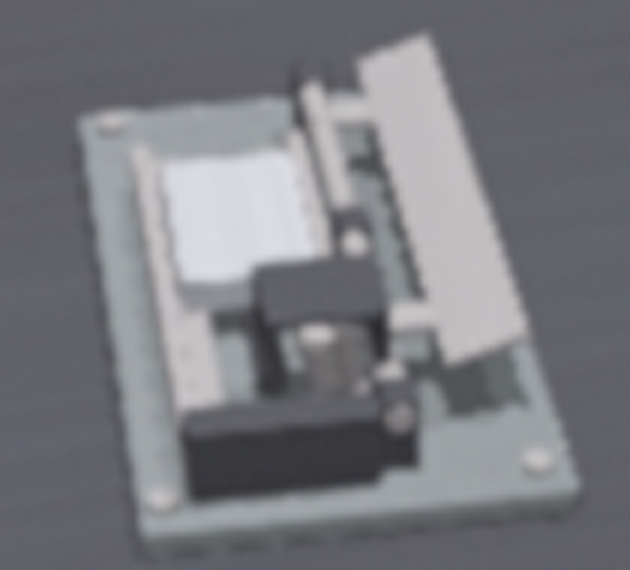

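The big grey jig has no arm in front of it. In crop 1 the plate corners are about TL(122,38), TR(412,66), BR(363,570), BL(67,540). The coupon lies in the channel at about crop (287,325), short of the foot. Next I refine this with masks and cross-check it in the scene view.

```bash
cat >> h.py <<'E'
def quad(m):
    cs,_=cv2.findContours(m,cv2.RETR_EXTERNAL,cv2.CHAIN_APPROX_NONE);h=cv2.convexHull(max(cs,key=cv2.contourArea))
    e=1
    while len(q:=cv2.approxPolyDP(h,e,True))>4:e+=.5
    return q[:,0].astype(float)
def order(b):
    s=sorted(b.tolist(),key=lambda p:p[1]);T=sorted(s[:2]);B=sorted(s[-2:]);return [B[1],T[1],T[0],B[0]]
def crop(im,x0,x1,y0,y1,k=8):
    return cv2.resize(im[y0:y1,x0:x1],None,fx=k,fy=k,interpolation=cv2.INTER_CUBIC)
E
python3 - <<'E'
from h import *
S=lambda p,o:(np.array(p)+.5)/8-.5+o
im=cv2.imread("pics/top0.png");g=cv2.cvtColor(crop(im,278,358,197,313),cv2.COLOR_BGR2GRAY)
m=(g>132).astype(np.uint8)*255
q=S(quad(m),[278,197]);o,th,r=fixpose(order(q),"top");print("top",q.round(1).tolist(),o,th,r.round(1).tolist())
Rm=np.array([[np.cos(th),-np.sin(th)],[np.sin(th),np.cos(th)]])
# manual
q2=[[363,570],[412,66],[122,38],[67,540]]
q2=(np.array(q2)+.5)/5-.5+[270,195];print("man",fixpose(q2.tolist(),"top"))
cp=(np.array([[250,248],[340,250],[330,405],[230,398]])+.5)/5-.5+[270,195]
W=np.array([ray("top",p,32)[:2] for p in cp]);print("coupon jig",((W-o)@Rm).round(1).tolist(),((W-o)@Rm).mean(0))
# scene: corners (crop2 /6): far-left, near-left(top), near-right, 
sc=[[82,118],[143,535],[580,485]]
for p,J in zip(sc,[(-160,-40),(45,-40),(45,80)]):
    p=(np.array(p)+.5)/6-.5+[260,215];w=ray("scene",p,10)[:2];print("scene",J,((w-o)@Rm).round(1))
cs=[[160,160],[300,150],[318,258],[180,285]]
print("scene coup",[((ray("scene",(np.array(p)+.5)/6-.5+[260,215],32)[:2]-o)@Rm).round(1).tolist() for p in cs])
# plate corners, check
pl=[[130,112],[185,115],[145,507],[88,500]]
for p in pl:
  print([((ray("top",(np.array(p)+.5)/5-.5+[270,195],z)[:2]-o)@Rm).round(1).tolist() for z in(32,40)])
E
```

```text
top [[294.4, 202.1], [352.1, 208.3], [340.9, 308.9], [282.8, 301.7]] [639.90460884  28.98484894] -0.1340142719269808 [[1.1, 1.5], [-0.9, 1.5], [-1.6, -1.0], [1.4, -2.0]]
man (array([640.12689015,  29.16446364]), np.float64(-0.12209267401720786), array([[ 1.2193533 ,  0.73801206],
       [-0.64891626,  0.97077783],
       [-1.15997015, -0.96000068],
       [ 0.58953311, -0.74878921]]))
coupon jig [[-37.4, 18.0], [-34.2, -17.2], [-94.9, -20.0], [-96.7, 19.1]] [-6.57848893e+01 -3.67609093e-05]
scene (-160, -40) [-156.2  -40. ]
scene (45, -40) [ 47.  -39.4]
scene (45, 80) [44.3 80.1]
scene coup [[-96.4, -19.9], [-95.5, 22.6], [-39.8, 20.2], [-32.8, -20.5]]
[[10.8, 71.2], [9.8, 70.6]]
[[12.0, 49.5], [11.0, 49.1]]
[[-142.5, 47.2], [-142.2, 46.8]]
[[-142.4, 69.6], [-142.0, 69.0]]
```

Jig pose: origin about (640.2, 29.1) mm, yaw about -0.123 rad. Coupon at jig x about -66, and both views agree to 2–4 mm.

The open fingers are about 99.5 mm apart centre to centre. I'll set the jaw line at 60° to the channel, so the press finger leads by 50 mm and sits on the outer half of the plate. The other fingertip goes behind the coupon, just above the guide strips, with both tips at z about 28.5.

```bash
cat >> h.py <<'E'
O=np.array([640.2,29.1]);TH=-0.123
RM=np.array([[np.cos(TH),-np.sin(TH)],[np.sin(TH),np.cos(TH)]])
PSI=np.radians(30);U=np.array([np.sin(PSI),np.cos(PSI)])
from scipy.spatial.transform import Rotation
def ori(sgn):
    u=sgn*RM@U; x=np.array([u[0],u[1],0]);z=np.array([0,0,-1.]);return Rotation.from_matrix(np.c_[x,np.cross(z,x),z]).as_rotvec()
def tcp(c,z):  # c: jig xy of coupon-finger centre
    return np.r_[O+RM@(np.array(c)+49.75*U),z]
def jig(p): return (np.asarray(p)[:2]-O)@RM
E
python3 - <<'E'
from h import *
for s in(1,-1):
    for c,z in(((-118,-12.5),100),((-118,-12.5),15),((-44,-12.5),15)): 
        q=solve_ik(tcp(c,z),ori(s));print(s,c,z,None if q is None else np.round(q,2))
s=1 if abs(solve_ik(tcp((-118,-12.5),100),ori(1))[6])<abs(solve_ik(tcp((-118,-12.5),100),ori(-1))[6]) else -1
open("sgn","w").write(str(s))
goto(tcp((-118,-12.5),100),ori(s))
hit=movel(tcp((-118,-12.5),30),max_speed=80,guard=3)
st=state();print(hit,st["time"],st["tool_pos"],jig(st["tool_pos"])-49.75*U,st["ft_force"],st["width"])
cv2.imwrite("pics/s1.png",crop(camera("scene")[:,:,::-1],230,390,190,310,5))
E
```

```text
1 (-118, -12.5) 100 [-0.23  0.68  0.08  1.9  -0.1   0.57  0.84]
1 (-118, -12.5) 15 [-0.2   0.82  0.03  1.93 -0.06  0.39  0.81]
1 (-44, -12.5) 15 [-0.17  0.88  0.04  1.72 -0.06  0.54  0.83]
-1 (-118, -12.5) 100 [-0.73  0.9   0.96  1.91 -0.98  0.88 -1.47]
-1 (-118, -12.5) 15 [-0.64  0.99  0.77  1.94 -1.1   0.71 -1.39]
-1 (-44, -12.5) 15 [-0.57  1.04  0.77  1.73 -0.98  0.81 -1.53]
False 3.3083 [551.9238805   70.89622957  30.37267892] [-117.61217942  -12.43490849] [-0.28399031 -0.35511722  0.46440514] 85.3409372386974
```

View pics/s1.png

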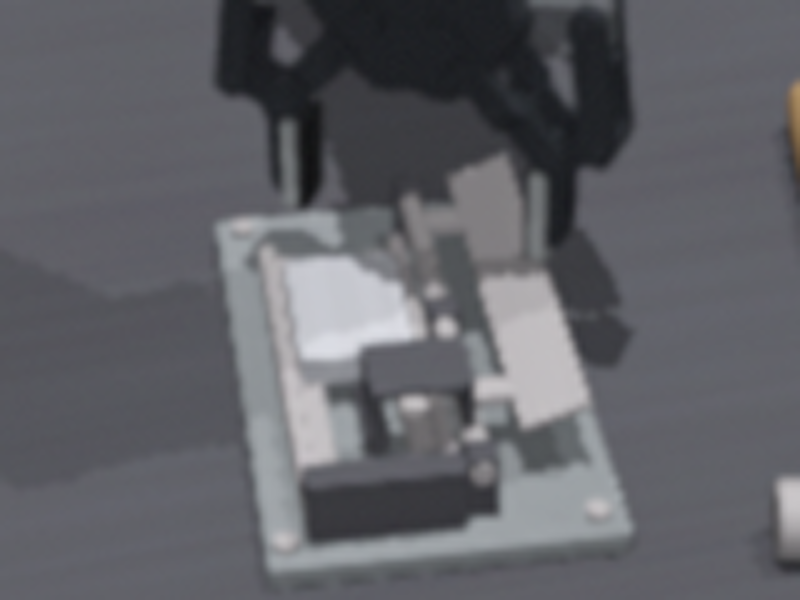

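The picture shows the coupon-side tip near crop (295,205), the press-side tip near (545,250) over the plate's outer edge, and the coupon untouched. I'll cast the tip pixels to check the offsets.

```bash
python3 - <<'E'
from h import *
for p in([270,190],[305,207],[322,190],[528,258],[548,258],[560,247],[577,220]):
    print(p,[jig(ray("scene",(np.array(p)+.5)/5-.5+[230,190],z)).round(0).tolist() for z in(38,43,48)])
c=np.array([-117.6,-12.4]);v=np.array([U[1],-U[0]])
for k in(0,99.5):
  print("exp",[(c+k*U+a*7.25*U+b*11*v).round(0).tolist() for a in(-1,1) for b in(-1,1)])
E
```

```text
[270, 190] [[-134.0, -20.0], [-126.0, -20.0], [-118.0, -21.0]]
[305, 207] [[-120.0, -8.0], [-113.0, -9.0], [-105.0, -10.0]]
[322, 190] [[-131.0, -1.0], [-123.0, -1.0], [-115.0, -2.0]]
[528, 258] [[-74.0, 67.0], [-67.0, 65.0], [-60.0, 64.0]]
[548, 258] [[-73.0, 74.0], [-66.0, 72.0], [-59.0, 71.0]]
[560, 247] [[-79.0, 80.0], [-72.0, 78.0], [-65.0, 76.0]]
[577, 220] [[-96.0, 89.0], [-88.0, 87.0], [-81.0, 86.0]]
exp [[-131.0, -13.0], [-112.0, -24.0], [-124.0, -1.0], [-104.0, -12.0]]
exp [[-81.0, 73.0], [-62.0, 62.0], [-74.0, 86.0], [-55.0, 75.0]]
```

```bash
python3 - <<'E'
from h import *
movel(tcp((-118,-14),30))
for z in(27,24,21,18,16):
    hit=movel(tcp((-118,-14),z),max_speed=30,guard=25)
    st=state();print(z,hit,round(st["time"],1),st["tool_pos"].round(1),np.round(st["ft_force"],1),np.round(st["ft_torque"],2))
    if hit:break
cv2.imwrite("pics/s2.png",crop(camera("scene")[:,:,::-1],230,390,190,310,5))
E
```

```text
27 False 3.9 [551.2  69.4  26.8] [-0.3 -0.1 -0.1] [ 0.01  0.02 -0.04]
24 False 4.1 [551.5  69.8  24.1] [0.2 0.8 3.9] [0.34 0.03 0.05]
21 False 4.4 [551.6  70.1  21.1] [0.5 2.2 3.8] [0.68 0.02 0.04]
18 False 4.6 [551.7  70.   18.1] [0.2 3.5 3.7] [ 0.84 -0.06  0.05]
16 False 4.9 [551.7  69.6  16.2] [1.4 2.2 4.5] [ 0.85 -0.18  0.04]
```

View pics/s2.png

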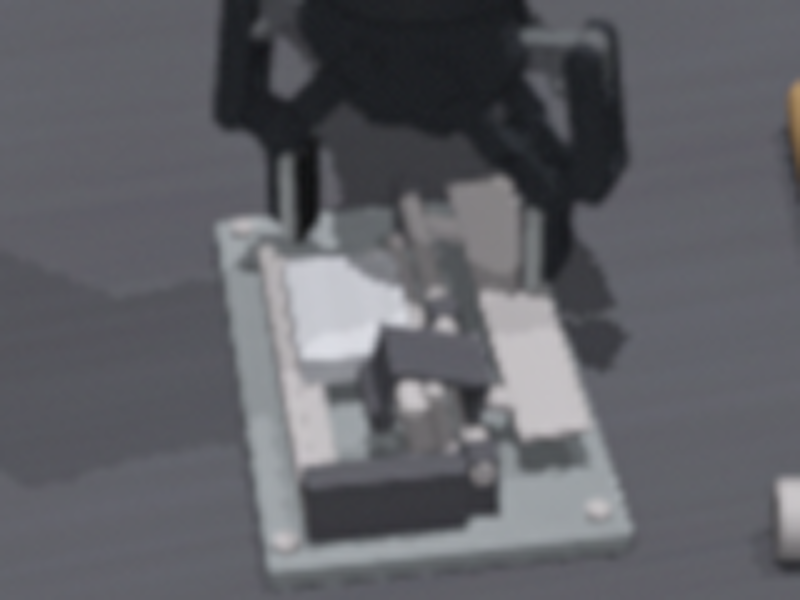

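The clip is visibly rotated open and the coupon hasn't moved. First contact was at TCP z about 25.5, so the tips sit about 14 mm above the TCP. I'll go down to 13.5 (tip about 28) and begin the push.

```bash
python3 - <<'E'
from h import *
def rep(t,hit):
    st=state();print(t,hit,round(st["time"],1),(jig(st["tool_pos"])-49.75*U).round(1),st["tool_pos"][2].round(1),np.round(st["ft_force"],1),np.round(st["ft_torque"],2))
rep("down",movel(tcp((-118,-14),13.5),max_speed=30,guard=25))
wait(.2)
for x in(-108,-98,-90,-82):
    h=movel(tcp((x,-14),13.5),max_speed=30,guard=12);rep(x,h)
    if h:break
cv2.imwrite("pics/s3.png",crop(camera("scene")[:,:,::-1],230,390,190,310,5))
E
```

```text
down False 5.2 [-117.6  -13.8] 13.6 [0.7 3.  4.3] [ 0.87 -0.25  0.07]
-108 False 5.8 [-109.7  -15.6] 13.1 [-1.8  0.7  5.5] [0.39 0.29 0.09]
-98 False 6.3 [-100.1  -16. ] 13.0 [-1.4  0.2  6. ] [0.31 0.44 0.05]
-90 False 6.7 [-92.1 -16.1] 13.0 [-1.8  0.   5.1] [0.25 0.36 0.1 ]
-82 False 7.2 [-84.  -16.1] 13.0 [-3.5  0.9  6.1] [0.24 0.39 0.09]
```

View pics/s3.png

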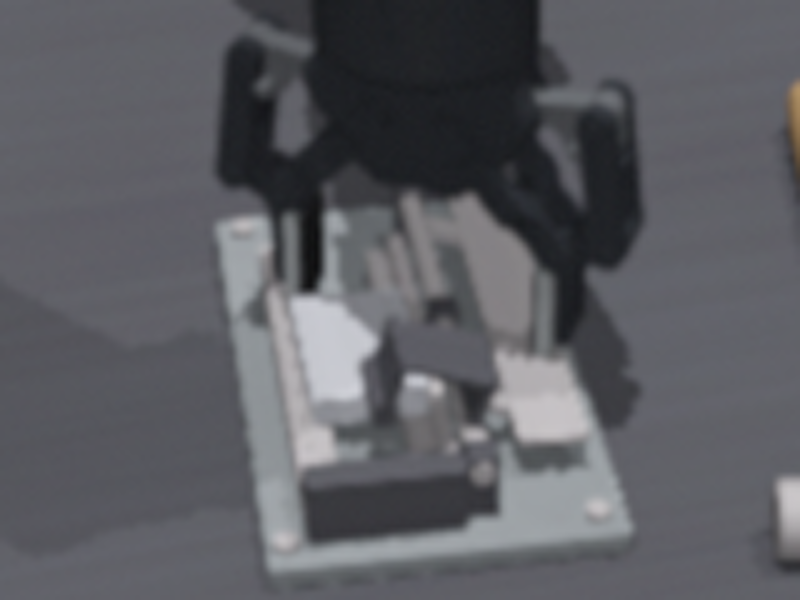

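The clip is open, the fingertip is behind the coupon, and the coupon is advancing under the raised foot. Forces are small, so I continue to the stop.

```bash
python3 - <<'E'
from h import *
def rep(t,hit):
    st=state();print(t,hit,round(st["time"],1),(jig(st["tool_pos"])-49.75*U).round(1),st["tool_pos"][2].round(1),np.round(st["ft_force"],1),np.round(st["ft_torque"],2))
for x in(-70,-60,-54,-51,-48.5,-46.5,-44.5,-43):
    h=movel(tcp((x,-14),13.5),max_speed=30,guard=8);rep(x,h)
    if h or state()["ft_force"][0]<-12:break
cv2.imwrite("pics/s4.png",crop(camera("scene")[:,:,::-1],230,390,190,310,5))
E
```

```text
-70 False 7.8 [-72.1 -16.1] 13.0 [-3.1  0.5  6.3] [0.21 0.41 0.08]
-60 False 8.2 [-62.  -16.2] 13.0 [-2.4  1.1  6.3] [0.22 0.46 0.09]
-54 False 8.6 [-56.1 -16.2] 13.0 [-3.6 -0.1  7. ] [0.23 0.42 0.05]
-51 False 8.8 [-53.3 -16.2] 12.9 [-3.1  0.4  6.7] [0.24 0.49 0.07]
-48.5 False 9.1 [-50.9 -16.2] 12.9 [-3.9 -0.7  6.2] [0.24 0.55 0.11]
-46.5 False 9.3 [-49.  -16.2] 12.9 [-3.   0.8  6.4] [0.26 0.58 0.12]
-44.5 False 9.6 [-47.  -16.2] 12.9 [-4.   0.4  6.3] [0.26 0.61 0.11]
-43 False 9.8 [-46.  -16.2] 12.9 [-4.4 -0.1  5.2] [0.24 0.75 0.01]
```

View pics/s4.png

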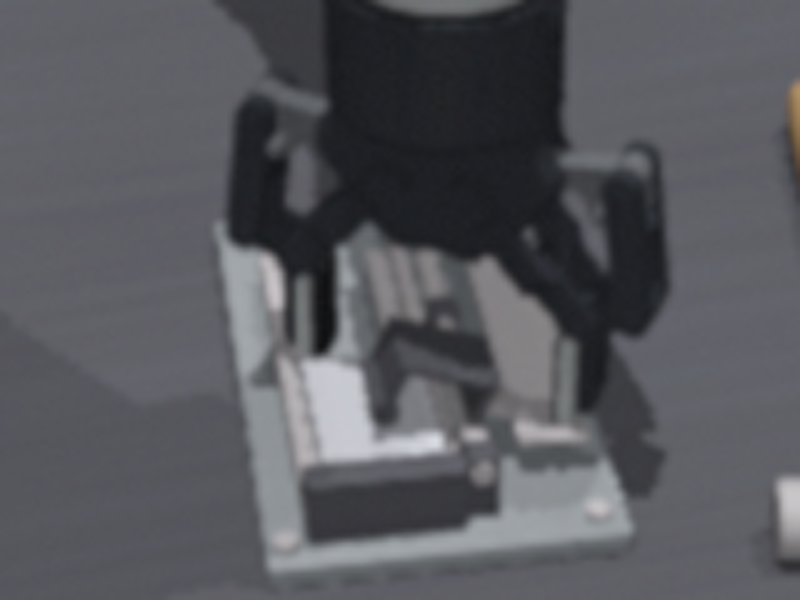

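The coupon's front edge is close to the stop, but there's no clear force rise yet. I'll continue in small steps, judging by force and advance.

```bash
python3 - <<'E'
from h import *
for x in(-42,-41,-40,-39,-38,-37):
    movel(tcp((x,-14),13.5),max_speed=15);wait(.1);st=state()
    print(x,round(st["time"],1),(jig(st["tool_pos"])-49.75*U).round(1),st["tool_pos"][2].round(1),np.round(st["ft_force"],1),np.round(st["ft_torque"],2))
    if st["ft_force"][0]<-11 or st["ft_force"][2]<3.5:break
cv2.imwrite("pics/s5.png",crop(camera("scene")[:,:,::-1],270,370,225,300,8))
E
```

```text
-42 10.2 [-45.9 -16.2] 12.7 [-6.   0.8  7.4] [ 0.3   1.01 -0.06]
-41 10.6 [-45.8 -16.2] 12.6 [-6.2  1.3  8.6] [ 0.3   1.35 -0.13]
-40 10.9 [-45.7 -16.2] 12.5 [-7.9  0.9  9. ] [ 0.33  1.64 -0.17]
-39 11.3 [-45.6 -16.2] 12.4 [-10.    1.2  10.8] [ 0.34  1.96 -0.16]
-38 11.6 [-45.5 -16.3] 12.3 [-11.5   1.7  11.4] [ 0.27  2.32 -0.28]
```

View pics/s5.png

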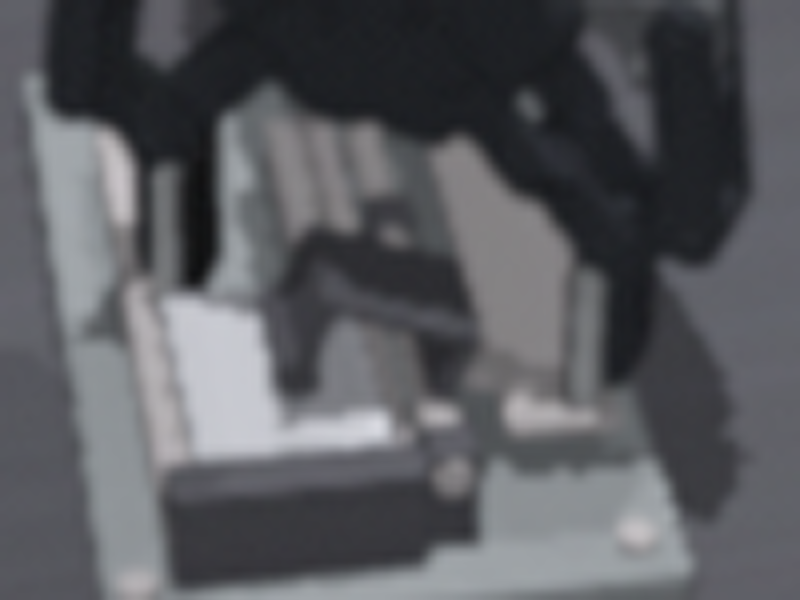

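Advance stopped dead at finger x about -45.7 while the force climbed. With the finger extending about 11 mm forward, the coupon's rear edge is at about -35, and it shows flush with the stop. I'll back off slightly with the clip still held, then lift clear.

```bash
python3 - <<'E'
from h import *
wait(.2)
movel(tcp((-50,-14),13.5),max_speed=30);wait(.2)
st=state();print((jig(st["tool_pos"])-49.75*U).round(1),np.round(st["ft_force"],1))
movel(tcp((-50,-14),120),max_speed=80)
movel(tcp((-150,-14),200),max_speed=150)
goto([264,594,231],[2.634,1.711,-.002]);wait(.3)
st=state();print(st["time"],np.round(st["ft_force"],1))
t=camera("top");s=camera("scene")
cv2.imwrite("pics/top9.png",t[:,:,::-1]);cv2.imwrite("pics/scene9.png",s[:,:,::-1])
a=crop(t[:,:,::-1],280,355,200,310,5);b=crop(s[:,:,::-1],265,360,215,310,5)
H=max(a.shape[0],b.shape[0]);p=lambda i:cv2.copyMakeBorder(i,0,H-i.shape[0],0,0,cv2.BORDER_CONSTANT);
im=np.hstack([p(a),p(b)]);im=im[:,:];print(im.shape);cv2.imwrite("pics/end.png",cv2.resize(im,None,fx=.9,fy=.9))
# rest unmoved?
for n in("top","scene"):
    d=cv2.absdiff(cv2.imread(f"pics/{n}0.png"),cv2.imread(f"pics/{n}9.png")).max(2)>40
    k,_,stt,ce=cv2.connectedComponentsWithStats(d.astype(np.uint8));print(n,[(stt[i,4],ce[i].round().tolist()) for i in range(1,k) if stt[i,4]>12])
E
```

```text
[-48.9 -15.9] [1.1 0.1 5.6]
17.5083 [ 0.  -0.5  0. ]
(550, 850, 3)
top [(np.int32(285), [331.0, 229.0]), (np.int32(18), [312.0, 227.0]), (np.int32(384), [327.0, 259.0])]
scene [(np.int32(25), [327.0, 223.0]), (np.int32(316), [300.0, 251.0]), (np.int32(261), [302.0, 272.0]), (np.int32(17), [325.0, 268.0]), (np.int32(31), [340.0, 274.0])]
```

View pics/end.png

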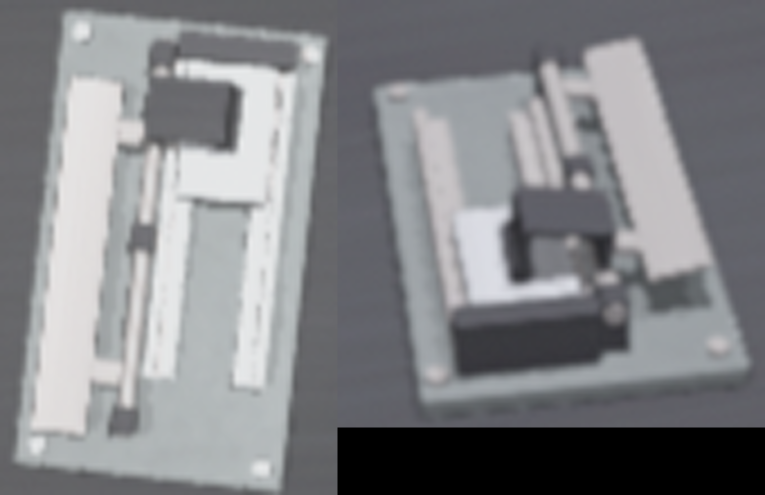

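The coupon sits flush against the stop with the clip's foot down on it, and only the jig's moving parts changed. One numeric check of its rear edge, then I hand in.

```bash
python3 - <<'E'
from h import *
r=[jig(ray("top",(np.array(p)+.5)/4.5-.5+[280,200],32)) for p in((265,203),(180,196))]
print("rear edge",np.round(r,1))
x=np.mean(r,0)[0]
if abs(x+35)<5: sign_off();print("signed off")
E
```

```text
rear edge [[-34.7 -18.7]
 [-35.4  18.5]]
the job is handed in; nothing more can be done
signed off
```

The coupon is fully home under the clip and the job is handed in, at about 17.5 s of the 56 s allowed.

I used the larger grey jig with the gripper open and its jaw line at 60° to the channel. One fingertip held the press plate down while the other pushed the coupon to the stop. I then backed off about 3 mm with the clip still held, lifted clear and returned to the start position.

**Last checks:**
- **Coupon position:** the rear edge measured at jig x = -34.7 and -35.4 mm, against -35 expected. During the push, the finger stopped advancing while the force rose to about 11 N.
- **Clip:** pictures show it held open during the push and its foot down on the coupon after release. I judged its angle by eye and did not measure it.
- **Other objects:** comparing pictures from before and after, nothing outside the jig changed. The wrist force was back to about zero.
- **Small disagreements:** while pressing, the tool sat about 2 mm to the side of its commanded line. The two camera views of the jig differed by up to about 4 mm. Neither mattered in the end.

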